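Start up a microscope rig in order

TASK

Switch on the microscope rig in its start-up order, so that the lamp's ignition pulse cannot hurt the electronics: with a fingertip press the amber power button on the ivory lamp console fully in, then the green one on the black joystick console, and last the blue one on the silver touch panel. The buttons latch, so one light press each is enough; do not thump or shift the units, do not nudge the joystick, and leave the small things lying around as they are.

Things in the scene. Friction and masses are not known exactly. Their poses are not given: they have to be found in the camera images.
- lamp_console: Ivory desk console of the fluorescence lamp, 130 mm deep x 160 mm wide, with amber power button, black knob (18 mm tall) and grey key. Loose, about 0.9 kg, rubber feet. Wedge-shaped: its face slopes 12 degrees to its front (front edge 30 mm high, middle 44, rear 58). Origin: middle of its underside; x points from its front to its rear (away from the robot at yaw 0), y left, z up.
- stage_console: Black desk console of the motor stage, 130 mm deep x 170 mm wide, with a green power button, a black joystick and a small grey dial (10 mm tall). Loose, about 0.9 kg, rubber feet. Wedge-shaped: its face slopes 12 degrees to its front (front edge 30 mm high, middle 44, rear 58). Origin: middle of its underside; x points from its front to its rear (away from the robot at yaw 0), y left, z up.
- touch_panel: Silver touch panel of the microscope, 140 mm deep x 180 mm wide, with a dark glass screen, blue power button right of it. Loose, about 0.9 kg, rubber feet. Wedge-shaped: its face slopes 12 degrees to its front (front edge 30 mm high, middle 45, rear 60). Origin: middle of its underside; x points from its front to its rear (away from the robot at yaw 0), y left, z up.
- lamp_button_top (a point): Centre of the top of the amber power button on lamp_console: a round cap 26 mm across, 40 mm left of the middle of the sloping face, standing 10 mm out of a steel bezel 33 mm across and 3 mm high. The point moves with the cap; its z axis points out of the sloping face, and the cap is pushed against it.
- lamp_button (a joint): How far this power button is pushed in, m: 0 = out (off), 0.0055 = latched in. About 3 N starts it and 4 N takes it to 0.0055; pressed harder, the whole switch gives up to 4 mm more on its rubber buffer (5 to 11 N) and comes back. The button stays in when let go (part-way too, if left there); from 0.004 the unit is on.
- stage_button_top (a point): Centre of the top of the green power button on stage_console: a round cap 26 mm across, 48 mm left of the middle of the sloping face, standing 10 mm out of a steel bezel 33 mm across and 3 mm high. The point moves with the cap; its z axis points out of the sloping face, and the cap is pushed against it.
- stage_button (a joint): How far this power button is pushed in, m: 0 = out (off), 0.0055 = latched in. About 3 N starts it and 4 N takes it to 0.0055; pressed harder, the whole switch gives up to 4 mm more on its rubber buffer (5 to 11 N) and comes back. The button stays in when let go (part-way too, if left there); from 0.004 the unit is on.
- panel_button_top (a point): Centre of the top of the blue power button on touch_panel: a round cap 26 mm across, 65 mm right of the middle of the sloping face, standing 10 mm out of a steel bezel 33 mm across and 3 mm high. The point moves with the cap; its z axis points out of the sloping face, and the cap is pushed against it.
- panel_button (a joint): How far this power button is pushed in, m: 0 = out (off), 0.0055 = latched in. About 3 N starts it and 4 N takes it to 0.0055; pressed harder, the whole switch gives up to 4 mm more on its rubber buffer (5 to 11 N) and comes back. The button stays in when let go (part-way too, if left there); from 0.004 the unit is on.
- joystick_top (a point): Top of the joystick, a sprung black stick 19 mm thick that stands 58 mm out of the sloping face of the stage console, 42 mm right of the middle of the face (90 mm from the green button).
- joystick_fb (a joint): Joystick tilt to the rear (+) or front (-), rad; sprung to 0.
- joystick_lr (a joint): Joystick tilt to the right (+) or left (-), rad; sprung to 0.
- objective_can: Loose clear can with a black lid, holding an objective: 45 mm across, 58 mm tall, standing behind the lamp console. Origin: middle of its underside.
- oil_bottle: Loose amber dropper bottle with black cap: 30 mm across, 60 mm tall, standing behind the stage console. Origin: middle of its underside.
- slide_box: Loose white slide box 35 x 89 x 28 mm, lying behind the touch panel. Origin: middle of its underside; its length is along its y axis.
Not all that is in view belongs to the job. Several things look just like the stage_console: the one meant starts farthest to the robot's right.

How it is judged (in metres and radians):
On the way, in this order (a step that is already met when the one before it is completed fails the run):
1. the lamp is switched on (value of joint lamp_button above 0.004 m), for 0.2 s.
2. the stage console is switched on (value of joint stage_button above 0.004 m), for 0.2 s.
3. the touch panel is switched on (value of joint panel_button above 0.004 m), for 0.2 s.
At the end, for the whole second after the job is handed in: All three power buttons are in by more than 4 mm of their 5.5 mm; the three units stand flat, at rest and within 12 mm of where they were, and the can, bottle and slide box stand within 12 mm of where they were (value of joint each of lamp_button, stage_button, panel_button above 0.004 m and distance of each of lamp_console, stage_console, touch_panel, objective_can, oil_bottle, slide_box from where it was at the start of the episode below 0.012 m and linear speed of each of lamp_console, stage_console, touch_panel below 0.02 m/s and angle between each of lamp_console, stage_console, touch_panel's own z axis and vertical below 0.05 rad); the robot touches nothing.
It fails at once if a unit was switched on before its turn ((value of joint stage_button above 0.002 m and value of joint lamp_button below 0.004 m) or (value of joint panel_button above 0.002 m and value of joint lamp_button below 0.004 m) or (value of joint panel_button above 0.002 m and value of joint stage_button below 0.004 m)).
It fails at once if a unit was hit or pressed with more than 25 N (contact force between any of lamp_console, stage_console, touch_panel and the fingers above 25 N or contact force between any of lamp_console, stage_console, touch_panel and the arm above 25 N).
It fails at once if a unit was lifted, tipped or shoved more than 15 mm (distance of any of lamp_console, stage_console, touch_panel from where it was at the start of the episode above 0.015 m or angle between any of lamp_console, stage_console, touch_panel's own z axis and vertical above 0.09 rad or height (world z) of any of lamp_console, stage_console, touch_panel above 0.006 m).
It fails at once if the joystick was pushed more than 0.1 rad off its rest (value of joint any of joystick_fb, joystick_lr above 0.1 rad or value of joint any of joystick_fb, joystick_lr below -0.1 rad).
It fails at once if a small thing was moved more than 15 mm, lifted or knocked over (distance of any of objective_can, oil_bottle, slide_box from where it was at the start of the episode above 0.015 m).
It also fails if it takes over 58 s, if anything falls off the work surface, if the arm or the gripper's body presses on something with over 40 N, if the wrist force passes 120 N, or if a joint passes its speed limit or range.

ROBOT

A 6-joint arm with a two-finger parallel gripper is mounted at the origin on the work surface. World frame = base frame: x ahead of the robot, y to its left, z up, the work surface at z = 0. Lengths are in mm, angles in degrees, forces in N, time in s.
With the tool pointing down it reaches from about 300 to 850 mm from the base axis. Payload 4.2 kg.
Tool frame: the origin (TCP) lies between the finger pads; the fingertips stand ahead of it and the grasp point (between the pads) lies 8 mm behind it (env.tip_reach is the x of the fingertips in the tool frame, in mm); x points along the fingers, y is the direction in which the jaws open and shut, and the axes are right-handed (so a half turn about x gives the same grasp; the last joint's range is limited). The gripper opens to 91 mm and grips with 3 to 60 N. Pads are 32 mm wide; open, the fingers measure 118 mm over their backs; the gripper's body (76 mm by 178 mm) begins 60 mm behind the grasp point.
Start: joints at [65.776, 18.312, 89.639, -0, 72.044, -1.146], TCP at [225.401, 528.996, 224.976] pointing down, gripper open.
Joint ranges: [-177.97, 177.97], [-48.28, 115.42], [12.27, 149.76], [-77.06, 257.06], [2.81, 150.46], [-146.56, 146.56]. Speed limits (degrees/s): [147.25, 147.25, 180, 180, 180, 180].

INTERFACE

Orientations are given as [roll, pitch, yaw] about the fixed x, y, z axes, in that order (R = Rz(yaw) Ry(pitch) Rx(roll)).
In Python, from workcell import env, cams gives the robot as it stands.
- The arm moves only by the tool arm_command, never from a script. Its argument "deltas" is a list of rows, each a list of 3 entries, a list of its own where there are three numbers: the opening, from 0 (shut) to 1 (fully open), then the shift along the world's x, y, z in mm, then the turn about the world's z in rad. A call has 1 to 20 rows; each row is the pose to reach, as a shift and turn from the pose commanded when the call began; what a row does not reach only later rows make up. A row lasts 1/10 s, in which the tool goes at most 50 mm and 8.59 degrees, less where a joint would pass 70% of its speed; a pose out of reach is approached as far as the arm can. A call with a gripper value outside its range is refused whole. The fingers move at their own pace and stop on an object; "grip_force" is the grip in N (left out, the last holds). Time passes only in rows, so rows that repeat a pose let the fingers close. It gives the time, the measured TCP pose, the force and the opening at its end, in the units of the state.
- env.state(): the state, without advancing time (a new reading comes with each control period).
- cams.grab_frame(name): name is "scene" or "top" or "wrist"; returns a dict with "img" (384x512x3 uint8, red, green, blue), "K" (3x3 intrinsics, pixels), "dist" ([k1, k2, p1, p2, k3] as OpenCV has them; the pictures are not rectified), "rvec" (rotation vector, rad) and "tvec" (3), from world to camera coordinates, as OpenCV has them. Camera axes: x right, y down, z forward; pixel columns grow to the right and rows downward; lengths in mm; the calibration is good to about 2 mm. A picture is of the moment at which its call begins. There is no depth.
- env.job_done(): hands the job in, once; it reports no verdict.
Trained networks look in a picture, given as the dict that the camera call returned (one of the last four; its "shot" number tells which), for a name from the list of things; names that differ only in an ending like _2 or _b are one class to them, and where a whole thing is asked for, a point or a joint stands for the part that bears it (a point fixed in the world has none). Each returns a list of dicts, best first, with "conf" (0 to 1); they miss things now and then, are a little off and sometimes report something else, mostly with a low value. They report only what shows in the picture. A call takes as long as a camera call. They do not tell look-alikes from the thing itself.
- cams.silhouettes(picture, name): "region" (384x512 bool, what is visible of it) and "centre" ([column, row] in pixels, amid what is visible of it).
The state is a dict: "time_s": time; "qpos": joint angles; "qvel": joint speeds; "effort": joint torques, N m; "ee_pos": TCP position; "ee_rot": TCP orientation; "force": force on the tool from outside, world axes, zero at the start; "torque": the same for the moment, N m; "gripper_width": finger opening in mm.
Only numpy, scipy, OpenCV 4.12 (cv2) and the standard library are available. Lean on these libraries where they do the work, as an engineer would, in place of code of your own. Each camera call takes 0.05 s, during which the arm holds its last target.

## Working session

There is one attempt and no reset: what is moved stays moved. The work goes in short steps, Python scripts to look and compute and a tool call to move; the robot and the scene stay as the last step left them, time stands still between calls to the robot, and variables do not carry over. Pictures are saved under pics/ and viewed, and the job is handed in when it is done.

Besides the shell and the picture viewer there is one more tool, called after ">>>" by a JSON object that holds its "name" and its "arguments". arm_command: Moves the arm, as the interface text tells. Its arguments: {"type":"object","properties":{"deltas":{"type":"array","items":{"type":"array"}},"grip_force":{"type":"number"}},"required":["deltas"]}

```bash
ls; mkdir -p pics; python3 - <<'E'
from workcell import env,cams
import cv2
print(env.state(), env.tip_reach)
for n in ["scene","top","wrist"]:
    f=cams.grab_frame(n); cv2.imwrite(f"pics/{n}0.png",f["img"][...,::-1]); print(n,f["K"],f["dist"],f["rvec"],f["tvec"])
E
```

```text
pics
{'time_s': 0.0, 'qpos': array([ 6.57764601e+01,  1.83505217e+01,  8.97070461e+01,  6.23167385e-05,
        7.20421111e+01, -1.14553269e+00]), 'qvel': array([-0.06830227, -0.13684145,  0.03432556, -0.00617959, -0.04432984,
        0.05377298]), 'effort': array([ 2.09418991e-03, -4.12466311e+01, -2.31977499e+01,  7.27688055e-02,
        4.56864922e-02, -1.38886403e-04]), 'ee_pos': array([225.18763082, 528.54436916, 224.12713638]), 'ee_rot': array([ -91.1795883 ,   89.90032111, -114.25761475]), 'force': array([ 0.2119932 ,  0.37887155, -0.37370457]), 'torque': array([ 0.0062645 , -0.02245201, -0.05845003]), 'gripper_width': 91.43025082464479} 11.0
scene [[370.42531293   0.         258.83152619]
 [  0.         370.42531293 192.59299707]
 [  0.           0.           1.        ]] [-0.11009336  0.          0.          0.          0.        ] [ 2.22134439  0.88450772 -0.37488706] [-443.85627581 -240.75814384 1219.86006826]
top [[467.38231755   0.         254.35473561]
 [  0.         467.38231755 198.36272353]
 [  0.           0.           1.        ]] [-0.11246944  0.          0.          0.          0.        ] [ 2.21354116 -2.17664469  0.0793215 ] [ -31.66650501  613.16448729 1374.79034346]
wrist [[320.19177185   0.         256.77375362]
 [  0.         320.19177185 190.67131099]
 [  0.           0.           1.        ]] [-0.03007891  0.          0.          0.          0.        ] [-2.41486499 -1.59746499 -0.22704699] [-575.44957413  -32.58525394  391.45943058]
```

View pics/scene0.png

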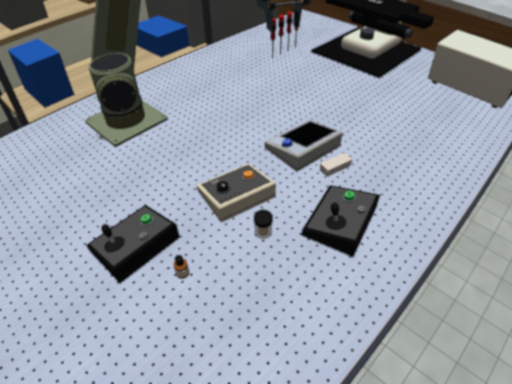

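View pics/top0.png

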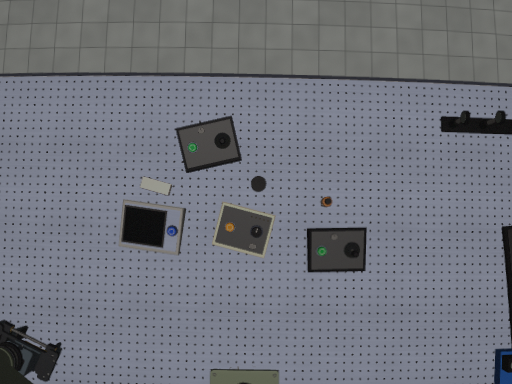

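View pics/wrist0.png

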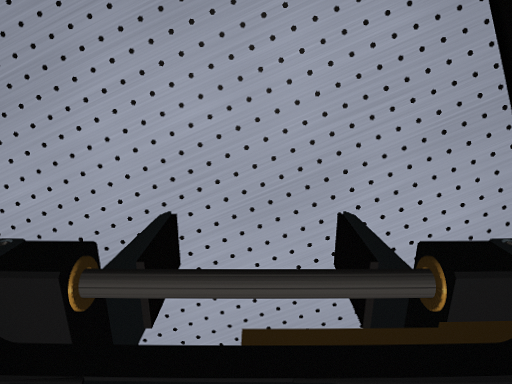

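The top view shows the lamp console at (243,230) with its amber button at (229,227), and the touch panel at (152,228) with its blue button at (172,231). There are two black joystick consoles: A at (336,250) with green at (322,252), and B at (208,145) with green at (192,147). The robot's right is −y, which is the right side of the picture. So the stage console is A, which also has the bottle behind it. I'll triangulate the buttons next and check a crop.

```bash
cat > h.py <<'E'
import numpy as np, cv2
def ray(f,uv):
    R=cv2.Rodrigues(np.array(f["rvec"],float))[0]; t=np.array(f["tvec"],float).ravel()
    p=cv2.undistortPoints(np.array([[uv]],float),f["K"],np.array(f["dist"],float))[0,0]
    d=R.T@np.array([p[0],p[1],1]); return -R.T@t, d/np.linalg.norm(d)
def onz(f,uv,z):
    c,d=ray(f,uv); return c+d*(z-c[2])/d[2]
def tri(rs):
    A=sum(np.eye(3)-np.outer(d,d) for c,d in rs); b=sum((np.eye(3)-np.outer(d,d))@c for c,d in rs)
    X=np.linalg.solve(A,b); return X,[np.linalg.norm((np.eye(3)-np.outer(d,d))@(X-c)) for c,d in rs]
def proj(f,X):
    return cv2.projectPoints(np.array(X,float).reshape(-1,1,3),np.array(f["rvec"],float),np.array(f["tvec"],float),f["K"],np.array(f["dist"],float))[0][:,0]
def blobs(img,col):
    hsv=cv2.cvtColor(img,cv2.COLOR_RGB2HSV)
    lo,hi={"amber":((8,150,120),(24,255,255)),"green":((50,120,70),(85,255,255)),"blue":((105,140,90),(125,255,255))}[col]
    m=cv2.inRange(hsv,lo,hi); n,l,s,c=cv2.connectedComponentsWithStats(m)
    return [(c[i].round(1),s[i,4],s[i,:4]) for i in range(1,n) if s[i,4]>=8]
E
python3 - <<'E'
from workcell import env,cams
from h import *
F={n:cams.grab_frame(n) for n in("top","scene")}
for n in F:
    for c in("amber","green","blue"):
        for b in blobs(F[n]["img"],c): print(n,c,b, onz(F[n],b[0],55).round(0))
for nm in("lamp_console","stage_console","touch_panel","lamp_button_top","stage_button_top","panel_button_top"):
  for d in cams.silhouettes(F["top"],nm):
    r=cv2.minAreaRect(np.argwhere(d["region"])[:,::-1].astype(np.float32))
    print(nm,round(d["conf"],2),d["centre"],onz(F["top"],d["centre"],45).round(0),r)
im=F["top"]["img"][190:290,110:380]; cv2.imwrite("pics/crop1.png",cv2.resize(im,None,fx=2.9,fy=2.9,interpolation=cv2.INTER_CUBIC)[...,::-1])
s=env.state()
from scipy.spatial.transform import Rotation as Ro
print(Ro.from_euler('xyz',s['ee_rot'],degrees=True).as_matrix().round(2))
E
```

```text
top amber (array([229.4, 226.8]), np.int32(43), array([226, 223,   8,   9], dtype=int32)) [528.  50.  55.]
top green (array([192.1, 146.8]), np.int32(47), array([188, 143,   9,   9], dtype=int32)) [760. 164.  55.]
top green (array([321.4, 250.9]), np.int32(40), array([318, 247,   8,   9], dtype=int32)) [ 462. -218.   55.]
top blue (array([172. , 230.1]), np.int32(25), array([167, 227,   9,   9], dtype=int32)) [515. 216.  55.]
top blue (array([170.4, 231.6]), np.int32(14), array([168, 230,   5,   5], dtype=int32)) [511. 221.  55.]
top blue (array([505.6, 352.9]), np.int32(30), array([501, 352,  11,   3], dtype=int32)) [ 158. -785.   55.]
top blue (array([501., 362.]), np.int32(11), array([501, 357,   1,  11], dtype=int32)) [ 131. -771.   55.]
top blue (array([505.1, 377.2]), np.int32(149), array([500, 369,  12,  15], dtype=int32)) [  84. -786.   55.]
scene amber (array([247.8, 174. ]), np.int32(52), array([243, 171,  10,   7], dtype=int32)) [529.  48.  55.]
scene amber (array([180.7, 265.9]), np.int32(29), array([175, 261,  11,   8], dtype=int32)) [ 625. -244.   55.]
scene green (arra
[... 648 characters left out ...]
13150024414), 14.931418418884277)
stage_console 0.94 [335.6, 250.4] [ 464. -261.   45.] ((336.0, 249.5), (45.0, 58.0), 90.0)
stage_console 0.65 [210.0, 140.9] [780. 113.  45.] ((207.97470092773438, 143.89044189453125), (46.545921325683594, 58.313568115234375), 77.00537872314453)
lamp_button_top 0.59 [229.9, 227.9] [525.  49.  45.] ((230.0, 227.0), (6.0, 6.0), 90.0)
stage_button_top 0.41 [192.7, 144.6] [768. 164.  45.] ((192.5, 147.5), (9.0, 9.0), 90.0)
stage_button_top 0.23 [259.9, 183.9] [655. -37.  45.] ((257.5, 184.0), (16.0, 15.0), 90.0)
panel_button_top 0.47 [168.9, 229.5] [517. 227.  45.] ((171.0, 231.0), (8.0, 8.0), 90.0)
[[ 0.    0.39  0.92]
 [ 0.    0.92 -0.39]
 [-1.    0.    0.  ]]
```

View pics/crop1.png

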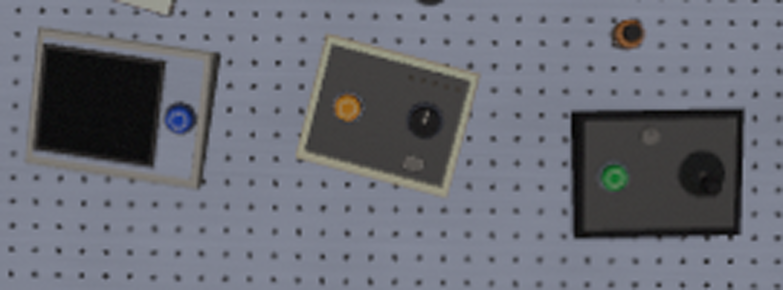

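Both views agree within 4 mm. The lamp button is at about (528,49), the stage button (the console farthest right) at (464,−219) and the panel button at (514,218), with all cap tops near z 55. The crop shows amber at (347,107), green at (614,178) and blue at (180,118). The fronts face the robot, and the lamp's yaw is about −12°. I'll close the fingers, line the jaws up front to rear, and hover over the lamp.

>>> {"name": "arm_command", "arguments": {"deltas": [[0,[30,-48,0],-0.13],[0,[60,-96,0],-0.26],[0,[90,-144,0],-0.39],[0,[120,-192,0],-0.52],[0,[150,-240,0],-0.65],[0,[180,-288,0],-0.78],[0,[210,-336,0],-0.9],[0,[240,-384,0],-1.03],[0,[270,-432,-20],-1.16],[0,[290,-470,-50],-1.29],[0,[297,-480,-75],-1.29],[0,[297,-480,-75],-1.29],[0,[297,-480,-75],-1.29],[0,[297,-480,-75],-1.29]], "grip_force": 10}}

```text
time_s: 1.95
ee_pos: [522.3, 48.8, 149.8]
ee_rot: [-106.6, 89.9, 156.4]
force: [-0.1, 0.1, 0.9]
gripper_width: 0.3
```

```bash
python3 - <<'E'
from workcell import env,cams
from h import *
s=env.state(); print(s['time_s'],s['ee_pos'],s['ee_rot'],s['gripper_width'],s['force'],s['qpos'].round(1))
for n in("wrist","top"):
    f=cams.grab_frame(n); cv2.imwrite(f"pics/{n}1.png",f["img"][...,::-1])
    for c in("amber","green","blue"):
        for b in blobs(f["img"],c): print(n,c,b,onz(f,b[0],55).round(1))
    if n=="wrist":
        print(proj(f,[s['ee_pos'],s['ee_pos']-[0,0,11]]).round(0))
E
```

```text
1.95 [522.28800095  48.82803574 149.77521126] [-106.56668647   89.93716508  156.35724637] 0.27507099574458455 [-0.07176986  0.07193893  0.94116162] [  4.1  17.4 102.7   0.   60.   11.1]
wrist amber (array([265.1, 194.3]), np.int32(374), array([250, 180,  31,  30], dtype=int32)) [530.3  50.7  55. ]
wrist amber (array([264.5, 195.3]), np.int32(193), array([257, 188,  16,  16], dtype=int32)) [529.7  49.9  55. ]
wrist amber (array([268.9, 292.9]), np.int32(115), array([267, 271,   4,  41], dtype=int32)) [522.9 -43.6  55. ]
wrist amber (array([244.5, 293.1]), np.int32(117), array([243, 272,   4,  40], dtype=int32)) [500.7 -41.1  55. ]
wrist amber (array([155.4, 298.3]), np.int32(17), array([155, 291,   2,  15], dtype=int32)) [417.9 -36.9  55. ]
wrist amber (array([358.6, 296.1]), np.int32(14), array([358, 290,   2,  13], dtype=int32)) [604.7 -57.5  55. ]
[[255. 249.]
 [255. 241.]]
top green (array([192.1, 146.8]), np.int32(47), array([188, 143,   9,   9], dtype=int32)) [759.6 163.9  55. ]
top green (array([321.3, 251. ]), np.int32(40), array([318, 247,   8,   9], dtype=int32)) [ 461.8 -217.7   55. ]
top blue (array([171.3, 230.6]), np.int32(40), array([167, 227,   9,   9], dtype=int32)) [513.6 218.2  55. ]
top blue (array([504.9, 372.2]), np.int32(195), array([500, 352,  12,  32], dtype=int32)) [  99.3 -785.    55. ]
```

View pics/wrist1.png

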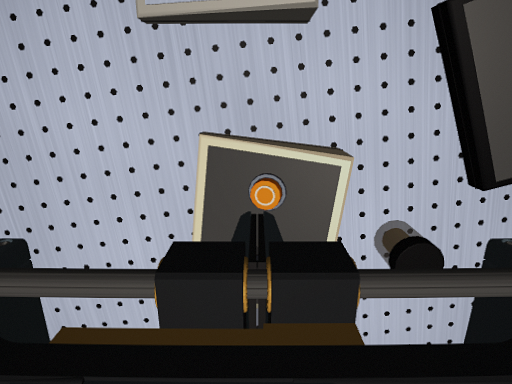

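The wrist view shows amber at (265,194), which puts it at about (530,50). The tapered, closed tips are at (258,215). I'll descend to 6–8 mm above the cap, slightly front of centre.

>>> {"name": "arm_command", "arguments": {"deltas": [[0,[2,1,-20],0],[0,[4,1,-40],0],[0,[4,1,-60],0],[0,[4,1,-70],0],[0,[4,1,-75],0],[0,[4,1,-76],0],[0,[4,1,-76],0],[0,[4,1,-76],0]]}}

```text
time_s: 2.85
ee_pos: [527.0, 50.1, 74.8]
ee_rot: [100.1, 89.9, 3.1]
force: [0.1, -0.6, -1.0]
gripper_width: 0.8
```

```bash
python3 - <<'E'
from workcell import env,cams
from h import *
s=env.state(); print(s['time_s'],s['ee_pos'],s['force'])
for n in("wrist","scene"):
    f=cams.grab_frame(n); im=f["img"][130:330,150:370] if n=="wrist" else f["img"][120:240,170:340]
    cv2.imwrite(f"pics/{n}2.png",cv2.resize(im,None,fx=3,fy=3,interpolation=cv2.INTER_CUBIC)[:600,:800,::-1])
    for b in blobs(f["img"],"amber")[:2]: print(n,b,onz(f,b[0],55).round(1))
    print(proj(f,[s['ee_pos']-[0,0,11]]))
E
```

```text
2.85 [527.01117583  50.11588102  74.84257032] [ 0.07151439 -0.5602089  -1.01055931]
wrist (array([256.6, 218. ]), np.int32(12), array([256, 215,   2,   7], dtype=int32)) [529.2  60.6  55. ]
wrist (array([256.5, 234.5]), np.int32(40), array([256, 225,   2,  20], dtype=int32)) [527.8  50.   55. ]
[[255.1454811  240.63468924]]
scene (array([296.4,   9.9]), np.int32(14), array([294,   8,   5,   4], dtype=int32)) [-162.1 1089.2   55. ]
scene (array([248.3, 174.3]), np.int32(46), array([244, 171,   9,   7], dtype=int32)) [531.   47.7  55. ]
[[247.76097828 170.53992014]]
```

View pics/wrist2.png

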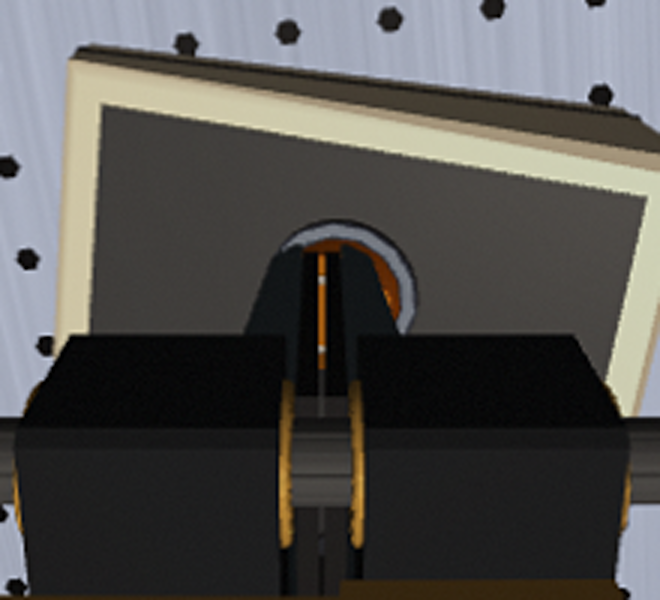

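View pics/scene2.png

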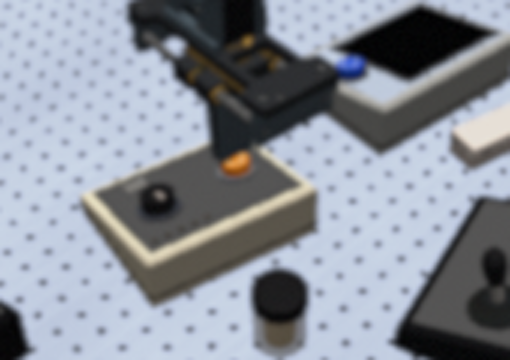

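The tips cover the front and middle of the amber cap, with its rear rim still showing. I'll press in small steps.

>>> {"name": "arm_command", "arguments": {"deltas": [[0,[0,0,-1],0],[0,[0,0,-2],0],[0,[0,0,-3],0],[0,[0,0,-4],0],[0,[0,0,-5],0],[0,[0,0,-6],0],[0,[0,0,-7],0],[0,[0,0,-8],0],[0,[0,0,-8],0]]}}

```text
time_s: 3.85
ee_pos: [526.8, 49.9, 66.2]
ee_rot: [88.4, 89.9, -8.5]
force: [0.5, -1.2, 3.6]
gripper_width: 0.8
```

>>> {"name": "arm_command", "arguments": {"deltas": [[0,[0,0,-1],0],[0,[0,0,-2],0],[0,[0,0,-3],0],[0,[0,0,-3],0]]}}

```text
time_s: 4.25
ee_pos: [526.9, 50.0, 63.1]
ee_rot: [99.8, 89.9, 2.8]
force: [1.1, -0.9, 3.4]
gripper_width: 0.5
```

>>> {"name": "arm_command", "arguments": {"deltas": [[0,[0,0,-1],0],[0,[0,0,-2],0],[0,[0,0,-2],0]]}}

```text
time_s: 4.55
ee_pos: [527.3, 49.9, 61.5]
ee_rot: [94.5, 89.9, -2.5]
force: [1.3, -1.2, 8.2]
gripper_width: 0.5
```

At 8.2 N it is past the latch and on the buffer. I'll lift off straight up.

>>> {"name": "arm_command", "arguments": {"deltas": [[0,[0,0,2],0],[0,[0,0,6],0],[0,[0,0,15],0],[0,[0,0,40],0],[0,[0,0,80],0],[0,[0,0,90],0],[0,[-5,0,90],0],[0,[-5,0,90],0]]}}

```text
time_s: 5.35
ee_pos: [519.5, 50.0, 149.9]
ee_rot: [-80.5, 89.8, -177.5]
force: [-0.2, -0.7, -0.5]
gripper_width: 0.6
```

```bash
python3 - <<'E'
from workcell import env,cams
from h import *
s=env.state(); print(s['time_s'],s['ee_pos'],s['force'])
f=cams.grab_frame("wrist"); cv2.imwrite("pics/wrist3.png",f["img"][...,::-1])
for b in blobs(f["img"],"amber")[:2]: print(b,onz(f,b[0],55).round(1))
E
```

```text
5.35 [519.52076886  49.97658864 149.93753606] [-0.18672683 -0.73208142 -0.52248442]
(array([270.2, 193.2]), np.int32(350), array([255, 180,  30,  29], dtype=int32)) [531.6  52.2  55. ]
(array([269.3, 194.3]), np.int32(187), array([262, 187,  16,  16], dtype=int32)) [530.8  51.3  55. ]
```

View pics/wrist3.png

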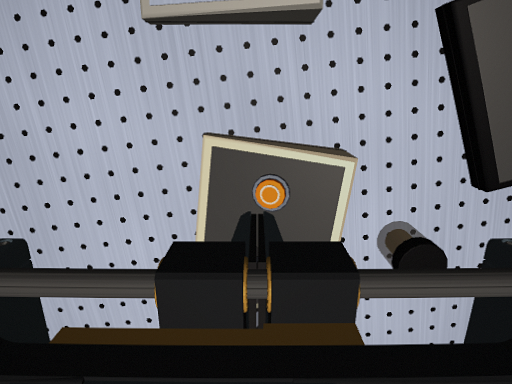

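The amber cap now sits visibly lower in its bezel at (270,193), and the console hasn't moved. Next is the stage console, with a hover over its green button.

>>> {"name": "arm_command", "arguments": {"deltas": [[0,[-8,-35,10],0.05],[0,[-18,-80,20],0.1],[0,[-28,-125,20],0.12],[0,[-38,-170,20],0.12],[0,[-48,-215,20],0.12],[0,[-57,-255,10],0.12],[0,[-62,-269,0],0.12],[0,[-62,-269,0],0.12],[0,[-62,-269,0],0.12]]}}

```text
time_s: 6.3
ee_pos: [458.9, -218.0, 149.9]
ee_rot: [-133.9, 89.8, 136.0]
force: [0.5, -0.6, 0.5]
gripper_width: 0.5
```

```bash
python3 - <<'E'
from workcell import env,cams
from h import *
s=env.state(); print(s['time_s'],s['ee_pos'],s['force'])
f=cams.grab_frame("wrist"); cv2.imwrite("pics/wrist4.png",f["img"][...,::-1])
for b in blobs(f["img"],"green")[:2]: print(b,onz(f,b[0],55).round(1))
f=cams.grab_frame("scene"); cv2.imwrite("pics/scene4.png",f["img"][...,::-1])
E
```

```text
6.3 [ 458.91222234 -217.96447772  149.87549508] [ 0.53115237 -0.55617158  0.47261788]
(array([262.6, 196.8]), np.int32(352), array([248, 183,  30,  30], dtype=int32)) [ 464.6 -217.3   55. ]
(array([261.8, 198.4]), np.int32(181), array([255, 191,  15,  15], dtype=int32)) [ 463.9 -218.7   55. ]
```

View pics/wrist4.png

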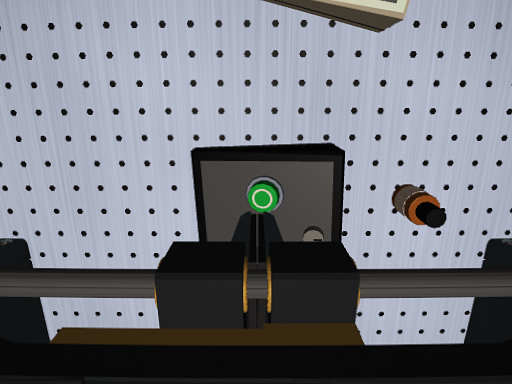

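View pics/scene4.png

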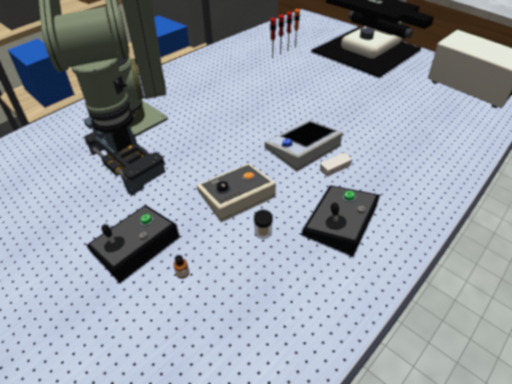

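Green is at (262,197) in the wrist view, which puts it at (464,−218). The dial is off to the rear right, so I'll descend with the same offset.

>>> {"name": "arm_command", "arguments": {"deltas": [[0,[1,0,-20],0],[0,[2,0,-40],0],[0,[2,0,-60],0],[0,[2,0,-70],0],[0,[2,0,-75],0],[0,[2,0,-77],0],[0,[2,0,-78],0],[0,[2,0,-79],0],[0,[2,0,-80],0],[0,[2,0,-80],0]]}}

```text
time_s: 7.4
ee_pos: [461.5, -219.1, 71.2]
ee_rot: [68.1, 90.0, -22.0]
force: [0.3, -0.5, 0.4]
gripper_width: 0.3
```

```bash
python3 - <<'E'
from workcell import env,cams
from h import *
s=env.state(); print(s['time_s'],s['ee_pos'],s['force'])
f=cams.grab_frame("scene");im=f["img"][160:290,60:220]; cv2.imwrite("pics/scene5.png",cv2.resize(im,None,fx=4,fy=4,interpolation=cv2.INTER_CUBIC)[...,::-1])
E
```

```text
7.4 [ 461.49257964 -219.10706588   71.22418798] [ 0.2915011  -0.53830633  0.36743466]
```

View pics/scene5.png

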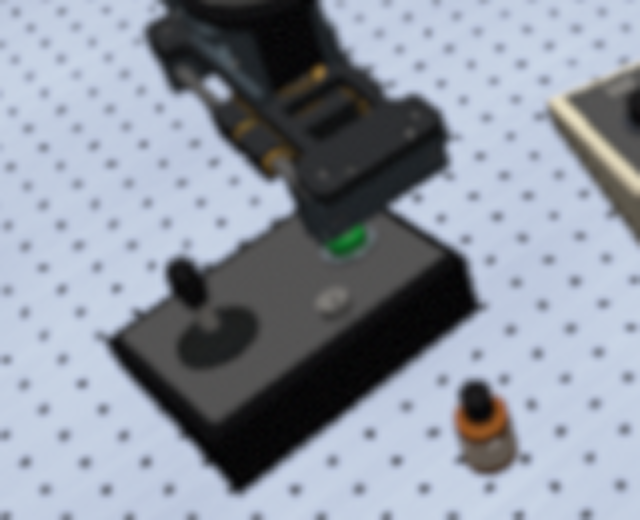

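The tip is just above the green cap at (347,238), and the joystick is well clear at (190,290). Pressing now.

>>> {"name": "arm_command", "arguments": {"deltas": [[0,[0,0,-1],0],[0,[0,0,-2],0],[0,[0,0,-3],0],[0,[0,0,-4],0],[0,[0,0,-5],0],[0,[0,0,-6],0],[0,[0,0,-7],0],[0,[0,0,-7],0]]}}

```text
time_s: 8.25
ee_pos: [462.0, -219.2, 64.1]
ee_rot: [70.9, 89.9, -19.2]
force: [1.7, 0.6, 2.7]
gripper_width: 0.3
```

>>> {"name": "arm_command", "arguments": {"deltas": [[0,[0,0,-1],0],[0,[0,0,-2],0],[0,[0,0,-3],0],[0,[0,0,-3],0]]}}

```text
time_s: 8.65
ee_pos: [462.4, -219.2, 61.6]
ee_rot: [76.0, 89.9, -14.2]
force: [3.4, 1.9, 7.2]
gripper_width: 0.4
```

>>> {"name": "arm_command", "arguments": {"deltas": [[0,[0,0,-0.5],0],[0,[0,0,-0.5],0]]}}

```text
time_s: 8.85
ee_pos: [462.5, -219.2, 61.2]
ee_rot: [75.8, 89.8, -14.4]
force: [2.1, 2.0, 7.8]
gripper_width: 0.4
```

>>> {"name": "arm_command", "arguments": {"deltas": [[0,[0,0,2],0],[0,[0,0,6],0],[0,[0,0,15],0],[0,[0,0,40],0],[0,[0,0,80],0],[0,[0,0,90],0],[0,[-5,0,90],0],[0,[-5,0,90],0]]}}

```text
time_s: 9.65
ee_pos: [454.6, -218.5, 149.4]
ee_rot: [-112.0, 89.8, 157.9]
force: [-0.0, -0.3, 0.2]
gripper_width: 0.5
```

```bash
python3 - <<'E'
from workcell import env,cams
from h import *
s=env.state(); print(s['time_s'],s['ee_pos'],s['force'])
f=cams.grab_frame("wrist"); cv2.imwrite("pics/wrist6.png",f["img"][...,::-1])
for b in blobs(f["img"],"green")[:2]: print(b,onz(f,b[0],50).round(1))
E
```

```text
9.65 [ 454.60595043 -218.45997248  149.410475  ] [-0.02496529 -0.30519673  0.22392252]
(array([269.3, 194.4]), np.int32(337), array([254, 181,  30,  29], dtype=int32)) [ 466.  -217.2   50. ]
(array([268.2, 196. ]), np.int32(177), array([261, 189,  15,  15], dtype=int32)) [ 465.  -218.6   50. ]
```

View pics/wrist6.png

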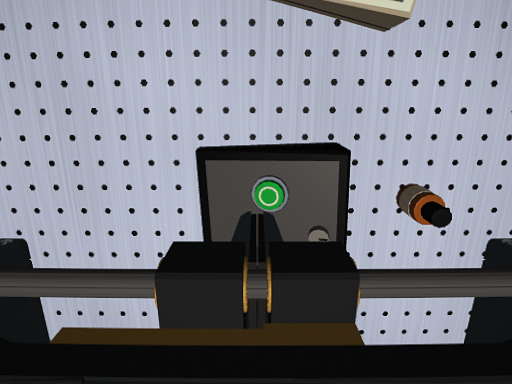

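Green is seated at (269,194) and the bottle hasn't moved. Next is the panel.

>>> {"name": "arm_command", "arguments": {"deltas": [[0,[4,30,10],0],[0,[9,75,20],-0.05],[0,[15,120,20],-0.1],[0,[20,165,20],-0.15],[0,[26,210,20],-0.17],[0,[32,255,20],-0.17],[0,[37,300,20],-0.17],[0,[43,345,20],-0.17],[0,[48,390,20],-0.17],[0,[53,425,10],-0.17],[0,[54,437,0],-0.17],[0,[54,437,0],-0.17],[0,[54,437,0],-0.17]]}}

```text
time_s: 11.0
ee_pos: [509.5, 216.7, 149.3]
ee_rot: [-44.9, 89.8, -144.8]
force: [0.0, -0.2, -0.5]
gripper_width: 0.5
```

```bash
python3 - <<'E'
from workcell import env,cams
from h import *
s=env.state(); print(s['time_s'],s['ee_pos'],s['force'])
f=cams.grab_frame("wrist"); cv2.imwrite("pics/wrist7.png",f["img"][...,::-1])
for b in blobs(f["img"],"blue")[:3]: print(b,onz(f,b[0],55).round(1))
E
```

```text
11.0 [509.53180005 216.68395261 149.27872427] [ 0.01359072 -0.2364159  -0.48847408]
(array([263.1, 193.7]), np.int32(374), array([247, 180,  32,  30], dtype=int32)) [515.9 218.9  55. ]
(array([261.7, 195.1]), np.int32(180), array([255, 188,  15,  15], dtype=int32)) [514.6 217.9  55. ]
```

View pics/wrist7.png

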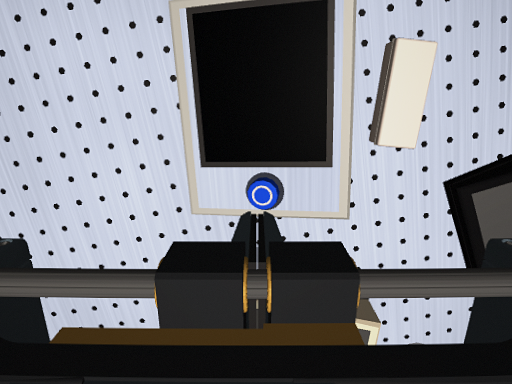

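Blue is at (262,194) in the wrist view, which puts it at (515,218). I'll shift by +2 and +1 mm and descend.

>>> {"name": "arm_command", "arguments": {"deltas": [[0,[1,1,-20],0],[0,[2,1,-40],0],[0,[2,1,-60],0],[0,[2,1,-70],0],[0,[2,1,-74],0],[0,[2,1,-76],0],[0,[2,1,-77],0],[0,[2,1,-78],0],[0,[2,1,-78],0]]}}

```text
time_s: 11.95
ee_pos: [512.6, 219.1, 72.9]
ee_rot: [118.5, 89.9, 18.7]
force: [-0.1, 0.1, -0.2]
gripper_width: 0.1
```

```bash
python3 - <<'E'
from workcell import env,cams
from h import *
s=env.state(); print(s['time_s'],s['ee_pos'],s['force'])
f=cams.grab_frame("wrist");im=f["img"][130:330,150:370]; cv2.imwrite("pics/wrist8.png",cv2.resize(im,None,fx=3,fy=3,interpolation=cv2.INTER_CUBIC)[...,::-1])
E
```

```text
11.95 [512.64899755 219.14451385  72.93901057] [-0.07403608  0.0562976  -0.19180723]
```

View pics/wrist8.png

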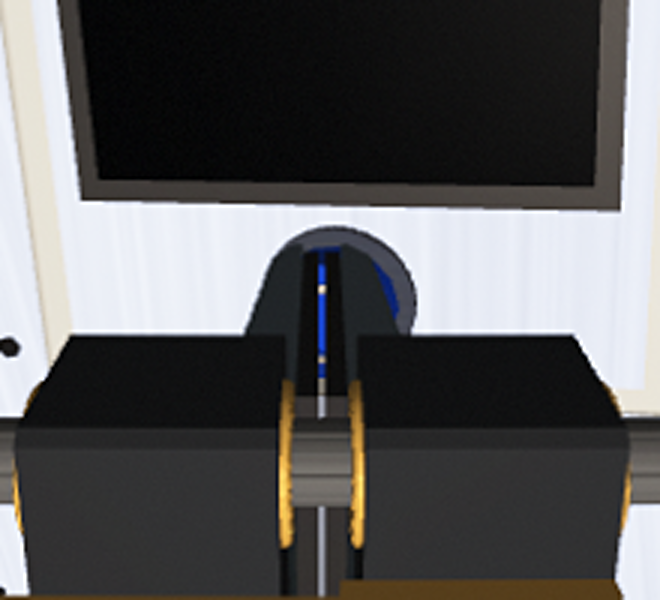

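The tips are over the blue cap with the same overlap as on the lamp. Pressing.

>>> {"name": "arm_command", "arguments": {"deltas": [[0,[0,0,-1],0],[0,[0,0,-2],0],[0,[0,0,-3],0],[0,[0,0,-4],0],[0,[0,0,-5],0],[0,[0,0,-6],0],[0,[0,0,-7],0],[0,[0,0,-8],0],[0,[0,0,-8],0]]}}

```text
time_s: 12.9
ee_pos: [513.0, 219.1, 64.6]
ee_rot: [117.2, 89.9, 17.3]
force: [1.9, -0.6, 4.3]
gripper_width: 0.6
```

>>> {"name": "arm_command", "arguments": {"deltas": [[0,[0,0,-1],0],[0,[0,0,-2],0],[0,[0,0,-2.5],0],[0,[0,0,-2.5],0]]}}

```text
time_s: 13.3
ee_pos: [513.4, 219.1, 62.7]
ee_rot: [110.1, 89.9, 10.3]
force: [0.9, -0.5, 6.7]
gripper_width: 0.7
```

>>> {"name": "arm_command", "arguments": {"deltas": [[0,[0,0,-1],0],[0,[0,0,-1],0]]}}

```text
time_s: 13.5
ee_pos: [513.5, 219.1, 61.9]
ee_rot: [109.1, 89.8, 9.3]
force: [2.1, -3.1, 8.4]
gripper_width: 0.5
```

>>> {"name": "arm_command", "arguments": {"deltas": [[0,[0,0,2],0],[0,[0,0,6],0],[0,[0,0,15],0],[0,[0,0,40],0],[0,[0,0,80],0],[0,[0,0,90],0],[0,[-5,0,90],0],[0,[-5,0,90],0]]}}

```text
time_s: 14.3
ee_pos: [505.5, 218.6, 149.8]
ee_rot: [-61.6, 89.8, -161.5]
force: [-0.2, 0.2, -0.5]
gripper_width: 0.6
```

```bash
python3 - <<'E'
from workcell import env,cams
from h import *
s=env.state(); print(s['time_s'],s['ee_pos'],s['force'])
f=cams.grab_frame("wrist"); cv2.imwrite("pics/wrist9.png",f["img"][...,::-1])
for b in blobs(f["img"],"blue")[:2]: print(b,onz(f,b[0],50).round(1))
E
```

```text
14.3 [505.48225036 218.58498352 149.77271121] [-0.19951693  0.202829   -0.50865402]
(array([269.1, 193.2]), np.int32(363), array([254, 180,  31,  29], dtype=int32)) [516.7 218.8  50. ]
(array([268.1, 194.4]), np.int32(172), array([261, 188,  15,  14], dtype=int32)) [515.7 217.9  50. ]
```

View pics/wrist9.png

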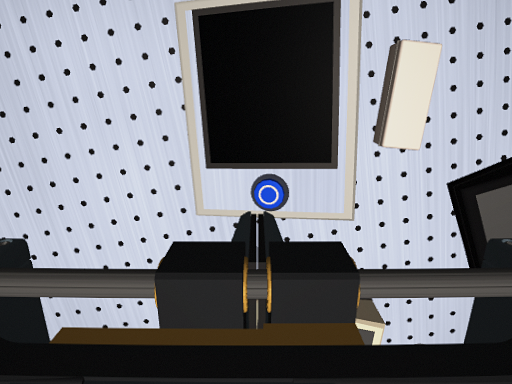

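Blue is seated at (268,193). I'll move the arm back and compare the scene with the start.

>>> {"name": "arm_command", "arguments": {"deltas": [[0,[-20,20,30],0],[0,[-60,60,70],0],[0,[-90,100,80],0],[0,[-130,130,80],0],[0,[-170,170,80],0],[0,[-200,200,80],0],[0,[-230,230,80],0],[0,[-250,270,80],0],[0,[-260,290,80],0],[0,[-260,290,80],0],[0,[-260,290,80],0]]}}

```text
time_s: 15.45
ee_pos: [246.8, 508.3, 229.1]
ee_rot: [-8.2, 89.8, -108.0]
force: [1.0, -0.2, -0.7]
gripper_width: 0.7
```

```bash
python3 - <<'E'
from workcell import env,cams
from h import *
s=env.state(); print(s['time_s'],s['ee_pos'],s['force'])
out=[]
for n in("top","scene"):
    f=cams.grab_frame(n); a=cv2.imread(f"pics/{n}0.png")[...,::-1]; b=f["img"]
    d=cv2.absdiff(a,b).max(2); d=np.clip(d.astype(int)*3,0,255).astype(np.uint8)
    rois={"top":{"lamp":(205,195,75,65),"stage":(300,220,75,58),"panel":(112,193,80,68),"can":(245,172,28,26),"bottle":(316,192,22,20),"box":(135,172,42,28)},
     "scene":{"lamp":(190,160,95,60),"stage":(80,200,105,80),"panel":(258,115,90,55),"can":(248,204,30,36),"bottle":(168,250,26,30),"box":(315,150,42,26)}}[n]
    for k,(x,y,w,h) in rois.items():
        p=[cv2.cvtColor(np.ascontiguousarray(i[y:y+h,x:x+w]),cv2.COLOR_RGB2GRAY).astype(np.float32) for i in(a,b)]
        W=np.eye(2,3,dtype=np.float32); cc,W=cv2.findTransformECC(p[0],p[1],W,cv2.MOTION_TRANSLATION)
        print(n,k,W[:,2].round(2),round(cc,4))
    out+=[b[...,::-1]]
cv2.imwrite("pics/end.png",cv2.resize(out[1][100:290,70:400],None,fx=2.4,fy=2.4,interpolation=cv2.INTER_CUBIC))
E
```

```text
15.45 [246.83822849 508.25597045 229.10695611] [ 0.98148255 -0.22710246 -0.67872745]
top lamp [ 0.01 -0.03] 0.9998
top stage [-0.   -0.01] 0.9998
top panel [0.   0.01] 0.9998
top can [-0.   -0.01] 1.0
top bottle [0. 0.] 1.0
top box [0.   0.01] 0.9998
scene lamp [0.01 0.04] 0.998
scene stage [0.01 0.  ] 0.9994
scene panel [ 0.04 -0.  ] 0.999
scene can [-0.   -0.01] 1.0
scene bottle [-0.  0.] 1.0
scene box [ 0. -0.] 1.0
```

View pics/end.png

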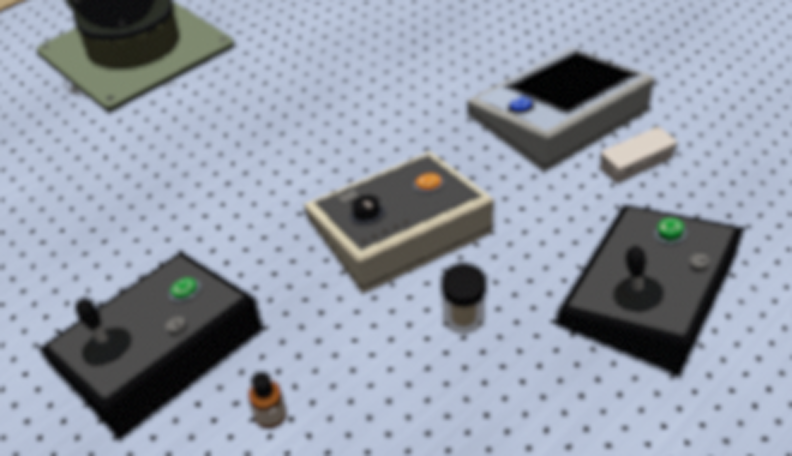

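Nothing has shifted (under 0.05 px), and the pressed caps at (428,181), (184,288) and (520,104) sit low compared with the unpressed look-alike at (670,228). I'm handing in.

```bash
python3 -c "
from workcell import env
print(env.job_done())"
```

```text
the job is handed in; nothing more can be done
None
```

I pressed the amber lamp button, then the green button on the rightmost joystick console, then the blue panel button, one press each with the closed fingertips. The job was handed in at about 15.5 s of the 58 s allowed, with the arm parked clear.

- **Presses:** the vertical force at the end of each press read 8.2 N (lamp), 7.8 N (stage) and 8.4 N (panel). That is above the 4 N that takes a button fully in and far below the 25 N limit.
- **Buttons:** the wrist pictures show all three caps seated lower in their bezels afterwards. The joint values themselves can't be read, so latching is judged from force and pictures.
- **Nothing moved:** the three units, the can, the bottle and the slide box each shifted less than 0.05 px from the start pictures in both cameras. The joystick looks upright, and the look-alike console was not touched.

No check failed or disagreed.

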